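Stack the nut mill's plates on its splined hub

TASK

Rebuild the nut mill: put the dark steel grinding plate on the splined hub first, its tab down between the short pins, then the blue separator on top with its tab the opposite way, between the tall pins, both flat, fully home and let go. Turn each plate under a light press to feel for the splines, then turn plate and hub together to bring the tab over its pins; never force a plate (stay below 35 N), and leave the other things on the counter alone.

Things in the scene. Friction and masses are not known exactly. Their poses are not given: they have to be found in the camera images.
- mill: Red nut mill, fixed to the counter. Plinth 140 (x) x 120 (y) x 18 mm; origin at the centre of its underside, z up. In its middle stands a steel splined hub; short pins at its +y side, tall pins at -y. A blue bottom plate is already fitted for good, 52 mm over its flats, tab towards -y.
- hub_top (a point): On the hub's axis at the top of its splines, 76 mm above the counter; axes are the mill's. Hub: 24 mm thick core with six straight ribs (6 mm wide, out to 17.2 mm radius, every 60 degrees) up to here, then a cone from 24 down to 12 mm thick at 82 mm. It turns about the vertical against about 0.12 N m of friction and stays where left.
- hub_seat (a point): On the hub's axis on the fitted bottom plate's top, 40 mm above the counter. The hub's angle is not measured and starts out of mesh: a plate with its tab in its final direction must turn 9 to 51 degrees counter-clockwise (from above; repeats every 60) to mesh within about 4 degrees; until then its teeth rest on the ribs' tops.
- short_pins (a point): Midway between the two short pins (8 mm thick, 17 mm gap along the mill's x, round tops at 52 mm, this point's height), 38 mm from the hub's axis on the mill's +y side. The grinding plate's tab goes here; home, that plate fills 40 to 50 mm above the counter.
- tall_pins (a point): Midway between the two tall pins (8 mm thick, 17 mm gap, round tops at 62 mm, this point's height), 38 mm from the hub's axis on the mill's -y side. The separator's tab goes here; home, it fills 50 to 60 mm above the counter.
- grinder_mid (a point): Centre, half-way up, of the loose dark steel plate with bright ridges: 10 mm thick, 95-155 g, two gripping flats 56 mm apart facing its own +-x (24 mm long), tab along its own +y, starting roughly to world +y. Bore radius 18.5 mm with six 6 mm wide teeth at 0, 60 .. degrees from its x, in to 13.2 mm radius (1.2 mm play on the hub).
- grinder_tab (a point): Middle of the outer end of the grinding plate's tab, 46 mm from its centre along its +y; the tab is 14 mm wide and 10 mm thick.
- separator_mid (a point): Centre, half-way up, of the loose blue separator: same shape and size as the grinding plate, no ridges, about 40 g. Lies flat on the counter, tab (its own +y) roughly towards the world's -y.
- separator_tab (a point): Middle of the outer end of the separator's tab, 46 mm from its centre along its own +y.

How it is judged:
By the outcome, as a careful person would: the job done as asked, in the order asked, and still so for the second after the job is handed in, with the robot touching nothing.
It also fails if it takes over 72 s, if anything falls off the work surface, if the arm or the gripper's body presses on something with over 40 N, if the wrist force passes 120 N, or if a joint passes its speed limit or range.

ROBOT

A 7-joint arm with a two-finger parallel gripper is mounted at the origin on the work surface. World frame = base frame: x ahead of the robot, y to its left, z up, the work surface at z = 0. Lengths are in mm, angles in rad, forces in N, time in s.
With the tool pointing down it reaches from about 350 to 900 mm from the base axis. Payload 7.2 kg.
Tool frame: the origin (TCP) lies at the very end of the fingers, on their centre line; the grasp point (between the pads) lies 19 mm behind it; z points along the fingers, y is the line along which they close (so a half turn about z gives the same grasp; the last joint's range is limited). The gripper opens to 88 mm and grips with 3 to 60 N. Pads are 20 mm wide; open, the fingers measure 115 mm over their backs; the gripper's body (75 mm by 178 mm) begins 61 mm behind the grasp point.
Start: joints at [-0.068, 0.411, -0.013, 1.596, 0.006, 1.134, -0.082], TCP at [625.004, -0.011, 198.153] pointing down, gripper open.
Joint ranges: [-2.95, 2.95], [-0.29, 1.99], [-1.47, 1.44], [0.14, 2.54], [-1.03, 4.17], [0.13, 1.85], [-2.86, 2.86]. Speed limits (rad/s): [2.39, 2.39, 3.01, 3.01, 3.14, 3.14, 3.14].

INTERFACE

Orientations are given as a unit quaternion [x, y, z, w].
In Python, from rig import monitor, read_camera, ticket, finder gives the robot as it stands.
- The arm moves only by the tool drive_tool, never from a script. Its argument "motion" is a list of rows, each a list of 3 entries, a list of its own where there are three numbers: the shift along the tool's x, y, z in mm, then the turn, a rotation vector about the tool's x, y, z in rad, then the gripper command: -1 is shut, 1 is fully open, values between are in proportion. A call has 1 to 20 rows; each row shifts and turns the commanded pose from where the row before left it, along the tool's axes as they then stand; what a row does not reach is not made up. A row lasts 1/12 s, in which the tool goes at most 41.7 mm and 7.16 degrees, less where a joint would pass 70% of its speed; a pose out of reach is approached as far as the arm can. A call is refused whole if a number of a shift passes 41.7 or a number of a turn 0.125, either way. A call with a gripper value outside its range is refused whole. The fingers move at their own pace and stop on an object; the grip force is fixed at half the most. Time passes only in rows, so rows that do not move let the fingers close. It gives the time, the measured TCP pose, the force, the opening and the grip force at its end, in the units of the state.
- monitor.sense(): the state, without advancing time (a new reading comes with each control period).
- read_camera(name): name is "scene" or "side" or "wrist"; returns a dict with "color" (480x640x3 uint8, red, green, blue), "fx", "fy", "cx", "cy" (pixels), "rvec" (rotation vector, rad) and "tvec" (3), from world to camera coordinates, as OpenCV has them. Camera axes: x right, y down, z forward; pixel columns grow to the right and rows downward; lengths in mm; the calibration is good to about 2 mm. A picture is of the moment at which its call begins. There is no depth.
- ticket.hand_in(): hands the job in; it is judged then, once.
Trained networks look in a picture, given as the dict that the camera call returned (one of the last four; its "shot" number tells which), for a name from the list of things; names that differ only in an ending like _2 or _b are one class to them, and where a whole thing is asked for, a point or a joint stands for the part that bears it (a point fixed in the world has none). Each returns a list of dicts, best first, with "confidence" (0 to 1); they miss things now and then, are a little off and sometimes report something else, mostly with a low value. They report only what shows in the picture. A call takes as long as a camera call.
- finder.look_for(picture, name): "centre" ([column, row] in pixels, amid what is visible of it).
- finder.place_of(picture, name): "centre" ([column, row] in pixels: a listed point, or the origin of a listed thing).
The state is a dict: "time_s": time; "q": joint angles; "qvel": joint speeds; "effort": joint torques, N m; "position": TCP position; "eef_rot": TCP orientation; "force": force on the tool from outside, world axes, zero at the start; "wrist_torque": the same for the moment, N m; "width": finger opening in mm; "finger_force": force on a finger pad.
Only numpy, scipy, OpenCV 4.12 (cv2) and the standard library are available. Lean on these libraries where they do the work, as an engineer would, in place of code of your own. Each camera call takes 0.05 s, during which the arm holds its last target. There are 200 camera calls.

## Working session

There is one attempt and no reset: what is moved stays moved. The work goes in short steps, Python scripts to look and compute and a tool call to move; the robot and the scene stay as the last step left them, time stands still between calls to the robot, and variables do not carry over. Pictures are saved under pics/ and viewed, at most 10 in all, crops included, and the job is handed in when it is done.

Besides the shell and the picture viewer there is one more tool, called after ">>>" as name(argument=value, ...), one argument or row to a line, values as JSON. drive_tool: Moves the arm, as the interface text tells. Its arguments: {"type":"object","properties":{"motion":{"type":"array","items":{"type":"array"}}},"required":["motion"]}

```bash
mkdir -p pics; cat > h.py <<'E'
import numpy as np, cv2
from rig import monitor, read_camera, ticket, finder
from scipy.spatial.transform import Rotation as R
def save(p,f): cv2.imwrite('pics/'+f,cv2.cvtColor(p['color'],cv2.COLOR_RGB2BGR))
def P(p):
    M=cv2.Rodrigues(np.array(p['rvec'],float))[0]; return M,np.array(p['tvec'],float)
def ray(p,px,z):
    M,t=P(p); d=M.T@np.array([(px[0]-p['cx'])/p['fx'],(px[1]-p['cy'])/p['fy'],1]); o=-M.T@t
    return o+d*(z-o[2])/d[2]
def proj(p,X):
    M,t=P(p); c=M@np.array(X,float)+t; return [p['fx']*c[0]/c[2]+p['cx'],p['fy']*c[1]/c[2]+p['cy']]
Z=dict(mill=0,hub_top=76,hub_seat=40,short_pins=52,tall_pins=62,grinder_mid=5,grinder_tab=5,separator_mid=5,separator_tab=5)
def find(p,names=Z,z=Z):
    for n in names:
        for r in finder.place_of(p,n)[:2]:
            print(n,round(r['confidence'],2),np.round(r['centre']),np.round(ray(p,r['centre'],z[n]),1))
def st():
    s=monitor.sense(); print(s['time_s'],np.round(s['position'],1),np.round(s['eef_rot'],4),np.round(s['force'],1),np.round(s['wrist_torque'],2),s['width'],s['finger_force'],np.round(s['q'],2))
E
python3 - <<'E'
from h import *
st()
for c in ['scene','side']:
    p=read_camera(c); save(p,c+'0.png'); print(c); find(p); M,t=P(p); print(-M.T@t)
E
```

```text
0.0 [624.4  -0.  197.3] [ 7.071e-01  7.071e-01 -6.000e-04 -5.000e-04] [-0.2  0.4  0.7] [-0.    0.02  0.04] 87.46135306813726 0.0 [-0.07  0.41 -0.01  1.6   0.01  1.13 -0.08]
scene
mill 0.86 [304. 275.] [598.9 -29.4   0. ]
hub_top 0.76 [301. 250.] [599.9 -31.2  76. ]
hub_seat 0.65 [300. 261.] [598.6 -35.8  40. ]
hub_seat 0.61 [229. 213.] [ 541.7 -238.5   40. ]
short_pins 0.69 [302. 253.] [588.1 -37.3  52. ]
short_pins 0.64 [320. 261.] [591.3   3.8  52. ]
tall_pins 0.83 [282. 246.] [596.2 -75.4  62. ]
grinder_mid 0.74 [232. 212.] [ 505.6 -260.8    5. ]
grinder_mid 0.22 [300. 277.] [609.2 -30.9   5. ]
grinder_tab 0.6 [252. 218.] [ 503.4 -210.     5. ]
separator_mid 0.86 [459. 289.] [501.7 264.7   5. ]
separator_tab 0.56 [442. 278.] [491.2 225.7   5. ]
[1175.07114643  296.86697799  781.47652199]
side
mill 0.67 [306. 245.] [599.4 -41.    0. ]
hub_top 0.89 [306. 218.] [597.9 -39.6  76. ]
hub_seat 0.97 [302. 233.] [604.7 -33.9  40. ]
hub_seat 0.7 [341. 395.] [492.8 281.2  40. ]
short_pins 0.76 [299. 243.] [604.3   5.   52. ]
tall_pins 0.91 [308. 213.] [599.1 -70.7  62. ]
grinder_mid 0.57 [361. 179.] [ 508.  -269.5    5. ]
grinder_tab 0.82 [361. 194.] [ 503.8 -215.1    5. ]
separator_mid 0.68 [342. 395.] [492.5 264.7   5. ]
separator_tab 0.8 [351. 372.] [483.6 224.2   5. ]
[476.68098125 569.50004603 636.03673647]
```

View pics/scene0.png

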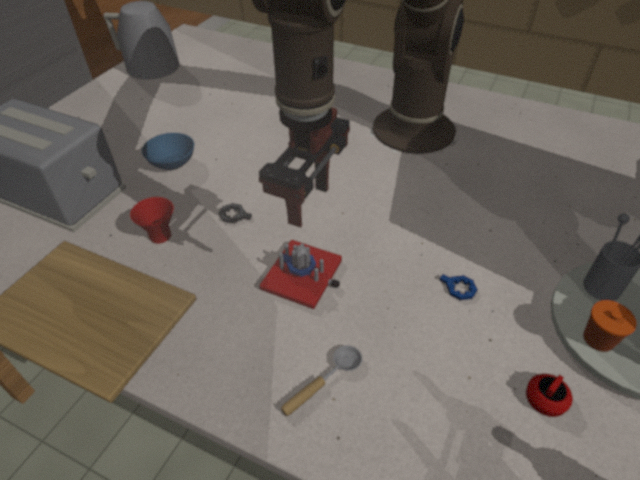

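View pics/side0.png

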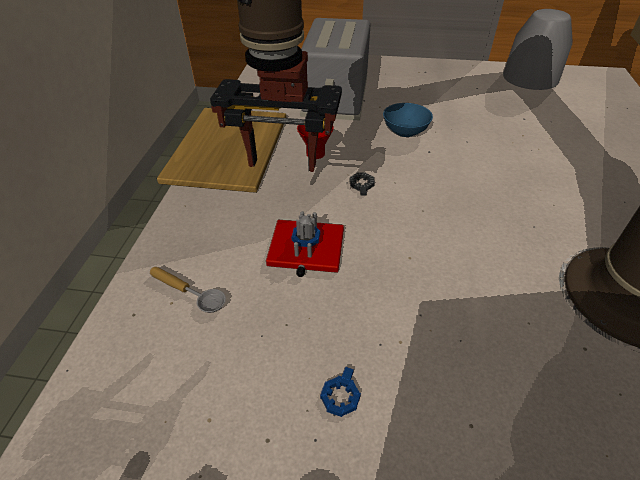

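The scene shows the mill at about (303,275), the grinder at (232,212) with its tab to the right, and the separator at (459,289) with its tab to the left. The side view agrees: mill (306,245), grinder (361,182), separator (341,395). I'll move over the grinder now.

>>> drive_tool(
  motion=[
    [[-33,-14.5,6],[0,0,0],1],
    [[-33,-14.5,6],[0,0,0],1],
    [[-33,-14.5,6],[0,0,0],1],
    [[-33,-14.5,6],[0,0,0],1],
    [[-33,-14.5,6],[0,0,0],1],
    [[-33,-14.5,6],[0,0,0],1],
    [[-33,-14.5,6],[0,0,0],1],
    [[-33,-14.5,6],[0,0,0],1],
    [[0,0,0],[0,0,0],1],
    [[0,0,0],[0,0,0],1],
  ],
)

```text
time_s: 1.83
position: [507.6, -266.4, 149.9]
eef_rot: [0.709, 0.705, -0.0, -0.0]
force: [0.4, 0.1, 0.1]
width: 87.6
finger_force: 0.0
```

```bash
python3 - <<'E'
from h import *
st()
p=read_camera('wrist'); save(p,'w1.png'); find(p,['grinder_mid','grinder_tab']); M,t=P(p); print(-M.T@t)
E
```

```text
1.8333 [ 507.6 -266.4  149.9] [ 7.088e-01  7.054e-01 -4.000e-04 -1.000e-04] [0.4 0.1 0.1] [ 0.07 -0.08  0.02] 87.61094078043116 0.0 [ 0.34  0.37  0.08  1.79 -0.03  0.99  0.42]
grinder_mid 0.64 [315. 218.] [ 505.1 -261.3    5. ]
grinder_tab 0.59 [307. 168.] [ 497.7 -211.9    5. ]
[ 508.02790674 -194.51991301  335.23192345]
```

View pics/w1.png

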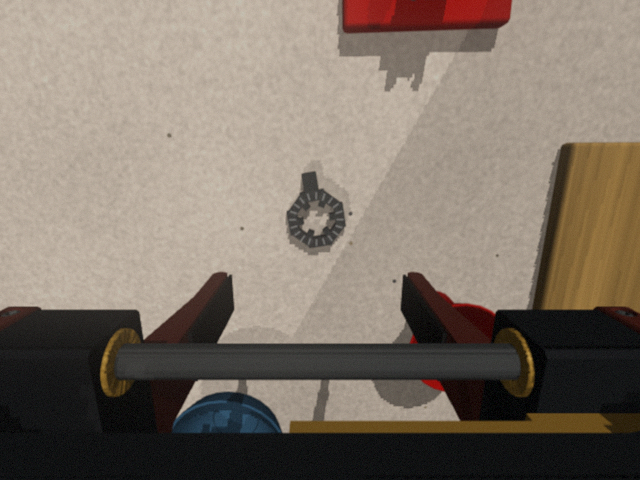

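The wrist view shows the grinder's bore at about (316,219) and tab end at (309,172), so the tab is turned about 8.5° counter-clockwise from +y. Next I'll refine this by segmentation and check clearance to the red funnel at lower right.

```bash
cat >> h.py <<'E'
def rect(p,c,z,half=60,s=6):
    # rectified top view of plane z around world c; rows: -y, cols: +x ; s px per mm
    w=np.array([[c[0]-half,c[1]+half],[c[0]+half,c[1]+half],[c[0]+half,c[1]-half],[c[0]-half,c[1]-half]])
    src=np.float32([proj(p,[*q,z]) for q in w]); n=2*half*s
    H=cv2.getPerspectiveTransform(src,np.float32([[0,0],[n,0],[n,n],[0,n]]))
    return cv2.warpPerspective(p['color'],H,(n,n),flags=cv2.INTER_CUBIC)
def template(half,s,a):
    n=2*half*s; g=(np.arange(n)+.5)/s-half; X,Y=np.meshgrid(g,-g)
    c,si=np.cos(a),np.sin(a); x=c*X+si*Y; y=-si*X+c*Y; r=np.hypot(x,y)
    oc=np.max([np.abs(x*np.cos(k)+y*np.sin(k)) for k in np.arange(4)*np.pi/4],axis=0)
    m=(oc<28)&(r<30.5)&(r>18.5)
    for k in range(6):
        t=k*np.pi/3; u=x*np.cos(t)+y*np.sin(t); v=-x*np.sin(t)+y*np.cos(t); m|=(np.abs(v)<3)&(u>13.2)&(u<20)
    m|=(np.abs(x)<7)&(y>20)&(y<46)
    return m.astype(np.float32)
def fitplate(p,c,z,maskf,a0,s=4,da=15):
    # register plate silhouette at plane z: returns centre, angle of its own x from world x
    mk=maskf(rect(p,c,z,75,s)).astype(np.float32); best=(-9,)
    for a in np.radians(np.arange(a0-da,a0+da+.1,1)):
        T=template(50,s,a); r=cv2.matchTemplate(mk,T,cv2.TM_CCOEFF_NORMED); _,v,_,l=cv2.minMaxLoc(r)
        if v>best[0]: best=(v,a,l)
    v,a,l=best; print('fit',round(v,2),'centre',c[0]-25+l[0]/s,c[1]+25-l[1]/s,'ang',round(np.degrees(a),1),'maskarea',mk.mean())
    return mk
dark=lambda i: i.max(2)<85
blue=lambda i: (i[...,2].astype(int)-i[...,0]>40)
E
python3 - <<'E'
from h import *
p=read_camera('wrist')
mk=fitplate(p,(505,-262),10,dark,8)
mk=fitplate(p,(505,-262),5,dark,8)
r=rect(p,(505,-262),10,75,4)[...,::-1]; cv2.imwrite('pics/r1.png',np.hstack([r,cv2.cvtColor((mk*255).astype('uint8'),cv2.COLOR_GRAY2BGR)])[:, :,:][::2,::2])
for px in [(440,345),(495,305),(410,340)]: print([np.round(ray(p,px,z)) for z in (0,70)])
s=read_camera('scene'); print(np.round(ray(s,(160,238),0)),np.round(ray(s,(173,208),70)))
E
```

```text
fit 0.8 centre 506.25 -261.0 ang 9.0 maskarea 0.07051945
fit 0.82 centre 506.0 -262.0 ang 9.0 maskarea 0.07265278
[array([ 649., -404.,    0.]), array([ 620., -359.,   70.])]
[array([ 704., -354.,    0.]), array([ 664., -320.,   70.])]
[array([ 615., -397.,    0.]), array([ 593., -354.,   70.])]
[ 639. -360.    0.] [ 604. -333.   70.]
```

View pics/r1.png

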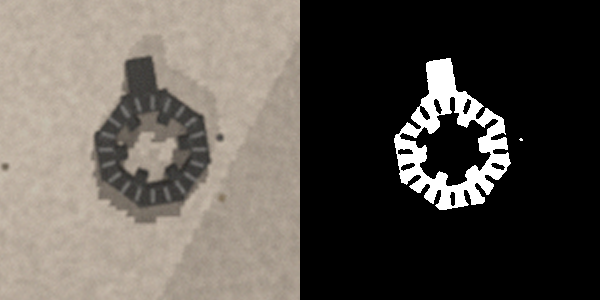

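Grinder centre is about (506.2, −261.3), turned 9°. The fit matches the picture and the funnel is clear.

>>> drive_tool(
  motion=[
    [[5,-1.4,0],[0,0,-0.08],1],
    [[0,0,20],[0,0,-0.08],1],
    [[0,0,25],[0,0,0],1],
    [[0,0,25],[0,0,0],1],
    [[0,0,25],[0,0,0],1],
    [[0,0,20],[0,0,0],1],
    [[0,0,0],[0,0,0],1],
    [[0,0,0],[0,0,0],1],
  ],
)

```text
time_s: 2.75
position: [507.6, -257.8, 34.7]
eef_rot: [0.648, 0.762, -0.0, -0.001]
force: [-0.3, -0.1, 0.4]
width: 87.8
finger_force: 0.0
```

```bash
python3 - <<'E'
from h import *
for i in range(4):
    st(); p=read_camera('wrist')
fitplate(p,(505,-262),5,dark,8)
M,t=P(p); print(-M.T@t)
E
```

```text
2.75 [ 507.6 -257.8   34.7] [ 6.477e-01  7.619e-01 -2.000e-04 -1.000e-03] [-0.3 -0.1  0.4] [-0.01 -0.04  0.01] 87.76070570398784 0.0 [ 0.36  0.51  0.03  1.89 -0.02  0.75  0.57]
2.8 [ 508.4 -258.4   35.8] [6.479e-01 7.618e-01 1.000e-04 1.000e-04] [ 0.2 -0.5  0.6] [-0.01 -0.05 -0.01] 87.85446494340171 0.0 [ 0.36  0.51  0.03  1.88 -0.02  0.75  0.57]
2.85 [ 508.8 -258.9   36.5] [6.480e-01 7.616e-01 3.000e-04 8.000e-04] [ 1.  -0.3  0.8] [ 0.    0.01 -0.03] 87.78639015943371 0.0 [ 0.36  0.51  0.03  1.88 -0.02  0.75  0.57]
2.9 [ 508.9 -259.1   36.7] [6.481e-01 7.616e-01 4.000e-04 1.200e-03] [-0.1 -0.2  0.2] [ 0.03 -0.01  0.02] 87.92145450664013 0.0 [ 0.36  0.51  0.03  1.88 -0.02  0.75  0.57]
fit 0.82 centre 506.25 -262.25 ang 9.0 maskarea 0.22470556
[ 496.94765852 -188.058648    221.992135  ]
```

>>> drive_tool(
  motion=[
    [[-2.2,-3.1,10],[0,0,0],1],
    [[0,0,10],[0,0,0],1],
    [[0,0,8],[0,0,0],1],
    [[0,0,5.5],[0,0,0],1],
    [[0,0,0],[0,0,0],1],
    [[0,0,0],[0,0,0],1],
    [[0,0,0],[0,0,0],1],
    [[0,0,0],[0,0,0],-1],
    [[0,0,0],[0,0,0],-1],
    [[0,0,0],[0,0,0],-1],
    [[0,0,0],[0,0,0],-1],
    [[0,0,0],[0,0,0],-1],
    [[0,0,0],[0,0,0],-1],
    [[0,0,0],[0,0,0],-1],
  ],
)

```text
time_s: 4.12
position: [504.9, -261.7, 1.7]
eef_rot: [0.648, 0.761, 0.0, 0.0]
force: [-0.4, 0.0, 0.6]
width: 44.5
finger_force: 0.0
```

```bash
python3 - <<'E'
from h import *
st(); p=read_camera('side'); st(); q=read_camera('wrist'); save(q,'w2.png')
c=p['color'][140:260,300:430]; cv2.imwrite('pics/s2.png',np.hstack([cv2.resize(c[...,::-1],None,fx=3.5,fy=3.5,interpolation=3),cv2.resize(q['color'][...,::-1],(560,420))[:,110:455]]))
E
```

```text
4.1167 [ 504.9 -261.7    1.7] [0.6483 0.7614 0.     0.    ] [-0.4  0.   0.6] [0.   0.02 0.02] 44.54227665106014 0.0 [ 0.37  0.56  0.03  1.91 -0.02  0.68  0.57]
4.1667 [ 504.9 -261.7    1.7] [0.6483 0.7613 0.     0.    ] [0.5 0.  0.2] [-0.02  0.01 -0.04] 41.224282028783925 0.0 [ 0.37  0.56  0.03  1.91 -0.02  0.68  0.57]
```

View pics/s2.png

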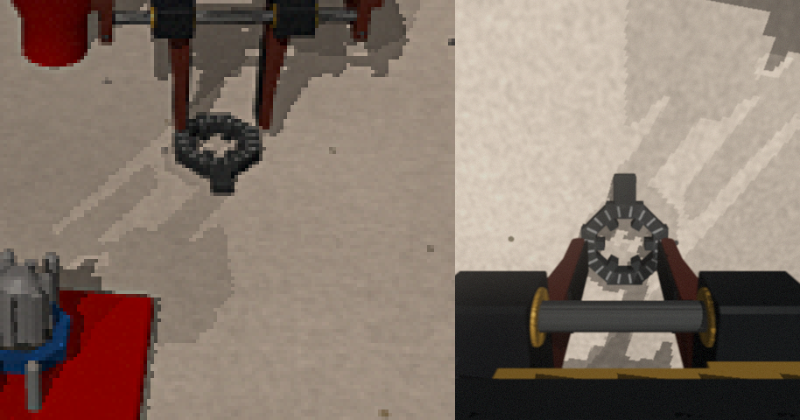

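```bash
python3 - <<'E'
from h import *
p=read_camera('side'); q=read_camera('wrist'); st()
s=monitor.sense(); X=np.array(s['position']); Rm=R.from_quat(s['eef_rot']).as_matrix()
for n,c in (('side',p),('wrist',q)):
    print(n,[np.round(proj(c,X+Rm@np.array([dx,dy,0])),0) for dx in(-10,10) for dy in (-28,28)], 'plate',np.round(proj(c,[506.2,-261.8,5])))
print([np.round(ray(p,c,2)) for c in((351.4,177.5),(375.7,176.5))])
a=p['color'][140:230,320:410][...,::-1]; b=q['color'][200:420,200:480][...,::-1]
for im,c,o in((a,p,(320,140)),(b,q,(200,200))): pass
cv2.imwrite('pics/s3.png',np.hstack([cv2.resize(a,(400,400),interpolation=3),cv2.resize(b,(400,400))]))
E
```

```text
4.3167 [ 504.9 -261.7    1.6] [ 0.6483  0.7614  0.     -0.    ] [ 0.3 -0.3  0.3] [-0.02 -0.02  0.03] 28.59090095089266 0.0 [ 0.37  0.56  0.03  1.91 -0.02  0.68  0.57]
side [array([374., 179.]), array([350., 180.]), array([375., 185.]), array([350., 185.])] plate [362. 181.]
wrist [array([270., 292.]), array([364., 292.]), array([269., 260.]), array([365., 260.])] plate [319. 278.]
[array([ 531., -275.,    2.]), array([ 475., -287.,    2.])]
```

View pics/s3.png

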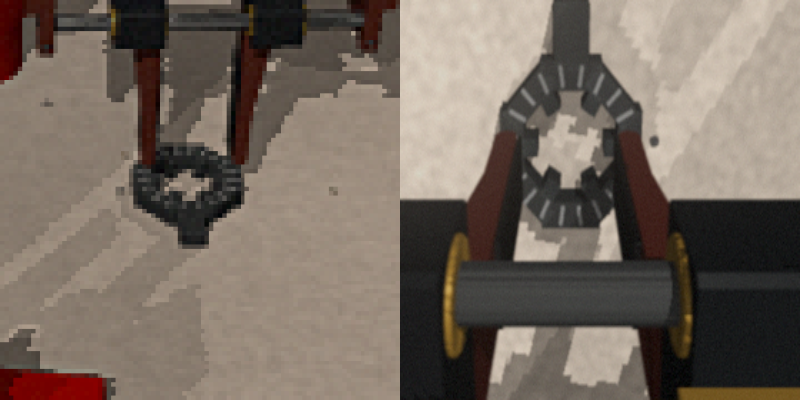

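```bash
python3 - <<'E'
from h import *
p=read_camera('side'); st(); s=monitor.sense(); X=np.array(s['position'])
X0=np.array([624.4,0,197.3])
for z in (0,19): print(z,[np.round(proj(p,X0+[d,0,z])) for d in(-44,44)])
im=cv2.imread('pics/side0.png'); w=cv2.imread('pics/w1.png')
a=im[80:190,200:360]
b=cv2.imread('pics/scene0.png')[100:240,250:360]
for z,col in((0,(0,255,0)),(19,(255,255,0))):
    for d in(-44,44):
        u=proj(p,X0+[d,0,z]); a[int(u[1])-80,int(u[0])-200]=col
q=read_camera('scene')
for z,col in((0,(0,255,0)),(19,(255,255,0))):
    for d in(-44,44):
        u=proj(q,X0+[d,0,z]); b[int(u[1])-100,int(u[0])-250]=col
c=p['color'][130:230,310:410][...,::-1]
f=lambda i:cv2.resize(i,(265,400),interpolation=0)
cv2.imwrite('pics/s4.png',np.hstack([f(a),f(b),f(c)]))
E
```

```text
4.3667 [ 504.9 -261.7    1.6] [ 0.6483  0.7614 -0.     -0.    ] [-0.7  1.  -0.6] [ 0.03 -0.01  0.02] 24.251593506465184 0.0 [ 0.37  0.56  0.03  1.91 -0.02  0.68  0.57]
0 [array([310., 180.]), array([258., 175.])]
19 [array([310., 170.]), array([256., 166.])]
```

View pics/s4.png

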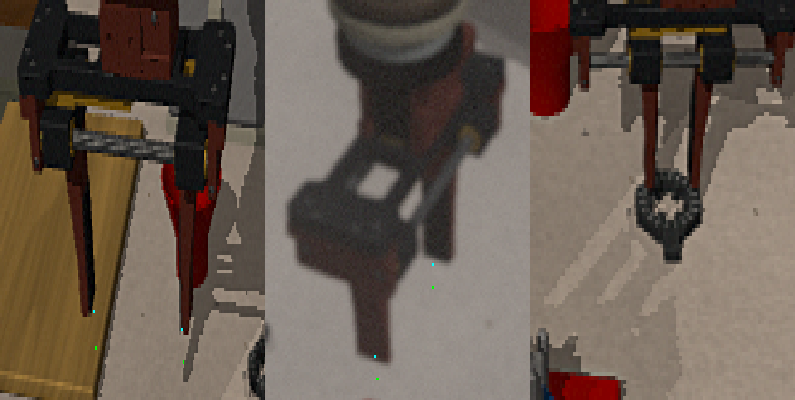

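The pictures show the fingertips hanging over the plate. They end about 18–19 mm above the reported TCP, in both the start views and here, so the reported TCP lies beyond the real finger ends. The plate is untouched. I'll open, then go down gently while watching the force.

>>> drive_tool(
  motion=[
    [[0,0,0],[0,0,0],1],
    [[0,0,0],[0,0,0],1],
    [[0,0,0],[0,0,0],1],
    [[0,0,0],[0,0,0],1],
    [[0,0,0],[0,0,0],1],
    [[0,0,0],[0,0,0],1],
    [[0,0,0],[0,0,0],1],
    [[0,0,0],[0,0,0],1],
    [[0,0,0],[0,0,0],1],
    [[0,0,0],[0,0,0],1],
    [[0,1.3,4],[0,0,0],1],
    [[0,0,3],[0,0,0],1],
    [[0,0,3],[0,0,0],1],
    [[0,0,2],[0,0,0],1],
    [[0,0,1],[0,0,0],1],
    [[0,0,1],[0,0,0],1],
    [[0,0,0],[0,0,0],1],
  ],
)

```text
time_s: 5.83
position: [506.1, -261.4, -12.6]
eef_rot: [0.648, 0.761, -0.0, -0.0]
force: [-0.1, -0.7, -1.1]
width: 87.7
finger_force: 0.0
```

>>> drive_tool(
  motion=[
    [[0,0,1],[0,0,0],1],
    [[0,0,1],[0,0,0],1],
    [[0,0,1],[0,0,0],1],
    [[0,0,0],[0,0,0],-1],
    [[0,0,0],[0,0,0],-1],
    [[0,0,0],[0,0,0],-1],
    [[0,0,0],[0,0,0],-1],
    [[0,0,0],[0,0,0],-1],
    [[0,0,0],[0,0,0],-1],
    [[0,0,0],[0,0,0],-1],
    [[0,0,0],[0,0,0],-1],
    [[0,0,0],[0,0,0],-1],
  ],
)

```text
time_s: 6.83
position: [506.3, -261.5, -15.3]
eef_rot: [0.648, 0.761, 0.0, 0.0]
force: [1.3, 0.5, 0.1]
width: 54.6
finger_force: 30.0
```

>>> drive_tool(
  motion=[
    [[0,0,-15],[0,0,0],-1],
    [[0,0,-25],[0,0,0],-1],
    [[0,0,-30],[0,0,0],-1],
    [[0,0,-30],[0,0,0],-1],
    [[0,0,-20],[0,0,0],-1],
    [[22,19.5,0],[0,0,0],-1],
    [[22,19.5,0],[0,0,0],-1],
    [[22,19.5,0],[0,0,0],-1],
    [[22,19.5,0],[0,0,0],-1],
    [[22,19.5,0],[0,0,0],-1],
    [[22,19.5,0],[0,0,0],-1],
    [[0,0,0],[0,0,0],-1],
    [[0,0,0],[0,0,0],-1],
    [[0,0,0],[0,0,0],-1],
  ],
)

```text
time_s: 8.0
position: [599.9, -113.1, 104.2]
eef_rot: [0.648, 0.761, -0.001, -0.0]
force: [-0.8, -1.4, -2.0]
width: 54.2
finger_force: 30.0
```

```bash
python3 - <<'E'
from h import *
p=read_camera('wrist'); st(); save(p,'w3.png')
find(p,['mill','hub_top','hub_seat','short_pins','tall_pins'])
s=monitor.sense(); zz={'grinder_mid':s['position'][2]+20.3,'grinder_tab':s['position'][2]+20.3}; find(p,zz,zz)
fitplate(p,s['position'][:2],s['position'][2]+25.3,dark,9)
# plinth edges on plane z=18
red=lambda i:(i[...,0].astype(int)-i[...,2]>70)
m=red(rect(p,(600,-36),18,110,4)).astype('uint8'); cs=max(cv2.findContours(m,0,2)[0],key=cv2.contourArea); r=cv2.minAreaRect(cs)
print('plinth',600-110+r[0][0]/4,-36+110-r[0][1]/4,np.array(r[1])/4,r[2]); cv2.imwrite('pics/m3.png',m*255)
for c in('side','scene'):
    q=read_camera(c); find(q,['hub_top','tall_pins','short_pins'])
    m=red(rect(q,(600,-36),18,110,4)).astype('uint8'); cs=max(cv2.findContours(m,0,2)[0],key=cv2.contourArea); r=cv2.minAreaRect(cs)
    print('plinth',600-110+r[0][0]/4,-36+110-r[0][1]/4,np.array(r[1])/4,r[2])
E
```

```text
8.05 [ 599.8 -113.9  104.3] [ 6.488e-01  7.609e-01 -6.000e-04 -2.000e-04] [-0.6 -0.3 -1.4] [-0.04  0.03 -0.04] 53.89665316791081 29.999497532844543 [ 0.1   0.48  0.    1.73 -0.    0.93  0.27]
mill 0.94 [332. 145.] [599.6 -36.8   0. ]
hub_top 0.7 [337. 143.] [599.9 -36.5  76. ]
hub_top 0.44 [331. 142.] [596.1 -36.5  76. ]
hub_seat 0.61 [329. 142.] [596.1 -36.3  40. ]
short_pins 0.55 [344.  79.] [598.7   3.7  52. ]
short_pins 0.37 [330. 142.] [596.6 -36.3  52. ]
tall_pins 0.62 [324. 200.] [598.8 -74.3  62. ]
grinder_tab 0.86 [318. 202.] [593.3 -67.  125. ]
fit 0.31 centre 599.5291840371419 -110.53690693876936 ang 9.0 maskarea 0.3467278
plinth 598.3667907714844 -35.31632995605469 [117.58248901 137.17929077] 88.63141632080078
hub_top 0.69 [305. 221.] [598.9 -31.8  76. ]
tall_pins 0.78 [307. 214.] [600.2 -66.4  62. ]
short_pins 0.93 [302. 243.] [598.6   4.2  52. ]
short_pins 0.62 [303. 229.] [603.7 -33.   52. ]
plinth 598.2432174682617 -27.51275634765625 [130.65678406 138.54893494] 88.55890655517578
hub_top 0.59 [300. 247.] [595.6 -36.3  76. ]
tall_pins 0.63 [281. 246.] [596.9 -77.5  62. ]
short_pins 0.7 [318. 262.] [595.3   2.1  52. ]
plinth 603.0044403076172 -30.547958374023438 [117.26272583 135.47470093] 88.53119659423828
```

View pics/w3.png

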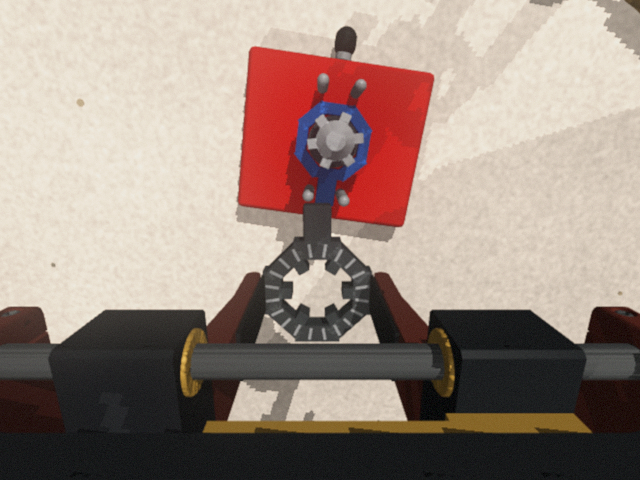

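The wrist view shows the hub tip at about (336,140), its ribs clearly visible, short pins at (323,80) and (361,86), tall pins at (308,195) and (343,199). The plate is held with its bore at (317,290), tab end near (317,207). Next I'll measure plate against hub in this same camera.

```bash
cat >> h.py <<'E'
def ribs(p,c,z=76,r0=13.5,r1=16.5):
    # brightness profile over angle (mod 60) around hub centre c
    i=cv2.cvtColor(rect(p,c,z,30,8),cv2.COLOR_RGB2HSV)[...,1].astype(float)
    best=[]
    for a in range(60):
        v=[i[int(240-r*8*np.sin(t)),int(240+r*8*np.cos(t))] for k in range(6) for t in np.radians([a+60*k+d for d in(-6,-3,0,3,6)]) for r in(r0,15,r1)]
        best.append(np.mean(v))
    b=np.array(best); print('rib angle (min saturation)',b.argmin(),np.round(b[::4]))
E
python3 - <<'E'
from h import *
p=read_camera('wrist'); st(); s=monitor.sense()
print('hubtip',ray(p,(336,140),82), 'pins',[np.round(ray(p,c,z),1) for c,z in(((323,79),52),((361,85),52),((308,195),62),((343,199),62))])
g=p['color'].min(2); m=(g>110).astype('uint8'); n,l,stt,cen=cv2.connectedComponentsWithStats(m[255:340,270:370])
k=l[290-255,317-270]; c=cen[k]+[270,255]; print('bore px',c,stt[k],[np.round(ray(p,c,s['position'][2]+d),1) for d in(15.3,20.3,25.3)])
h=ray(p,(336,140),82)[:2]; ribs(p,h); ribs(p,h,74)
M,t=P(p); print(-M.T@t)
E
```

```text
8.85 [ 600.7 -112.5  104.6] [0.6483 0.7614 0.     0.    ] [-0.7  0.1 -1. ] [ 0.01 -0.    0.02] 54.301607171513105 29.999694228172302 [ 0.1   0.48  0.    1.73 -0.    0.93  0.27]
hubtip [599.40754205 -34.63174883  82.        ] pins [array([586. ,   2.3,  52. ]), array([611. ,   2.8,  52. ]), array([587.9, -72.1,  62. ]), array([611.8, -71. ,  62. ])]
bore px [315.93835034 287.60671769] [   0    4   81   58 2352] [array([ 600.2, -113.5,  119.9]), array([ 599.9, -111.4,  124.9]), array([ 599.6, -109.2,  129.9])]
rib angle (min saturation) 15 [71. 54. 39. 29. 27. 33. 45. 61. 77. 88. 95. 96. 96. 92. 83.]
rib angle (min saturation) 14 [68. 50. 34. 25. 23. 29. 42. 58. 75. 87. 93. 94. 93. 89. 80.]
[589.15700817 -41.5938355  289.97860112]
```

Pins and hub tip agree: hub axis at (599.3, −34.6), mill yaw about +1.2°. The ribs look to be at about 14.5°, which is 13° past final, inside the stated 9–51°. Moving over the hub.

>>> drive_tool(
  motion=[
    [[19,2.8,0],[0,0,0],-1],
    [[19,2.8,0],[0,0,0],-1],
    [[19,2.8,0],[0,0,0],-1],
    [[19.7,3,0],[0,0,0],-1],
    [[0,0,14],[0,0,0],-1],
    [[0,0,14],[0,0,0],-1],
    [[0,0,4],[0,0,0],-1],
    [[0,0,0],[0,0,0],-1],
    [[0,0,0],[0,0,0],-1],
    [[0,0,0],[0,0,0],-1],
    [[0,0,0],[0,0,0],-1],
    [[0,0,0],[0,0,0],-1],
  ],
)

```text
time_s: 9.85
position: [600.1, -35.2, 73.3]
eef_rot: [0.648, 0.761, 0.0, 0.0]
force: [-1.1, -0.4, -0.9]
width: 54.4
finger_force: 30.0
```

```bash
python3 - <<'E'
from h import *
p=read_camera('wrist'); st(); s=monitor.sense(); save(p,'w4.png')
z=s['position'][2]
mid=[599.3,-34.6]
print('hub px',proj(p,[*mid,82]),'plate px',proj(p,[s['position'][0]-.4,s['position'][1]+.4,z+20.3]))
cv2.imwrite('pics/w4.png',cv2.resize(p['color'][180:360,220:420][...,::-1],None,fx=3,fy=3))
E
```

```text
9.9 [600.  -35.1  73.2] [6.484e-01 7.613e-01 3.000e-04 4.000e-04] [-0.2 -1.4 -1.5] [ 0.01  0.03 -0.02] 54.191872237602986 29.999623596668243 [-0.01  0.5  -0.01  1.78  0.01  0.86  0.13]
hub px [np.float64(315.7830959639485), np.float64(280.2191524667635)] plate px [np.float64(316.3040620371398), np.float64(288.7242574561576)]
```

View pics/w4.png

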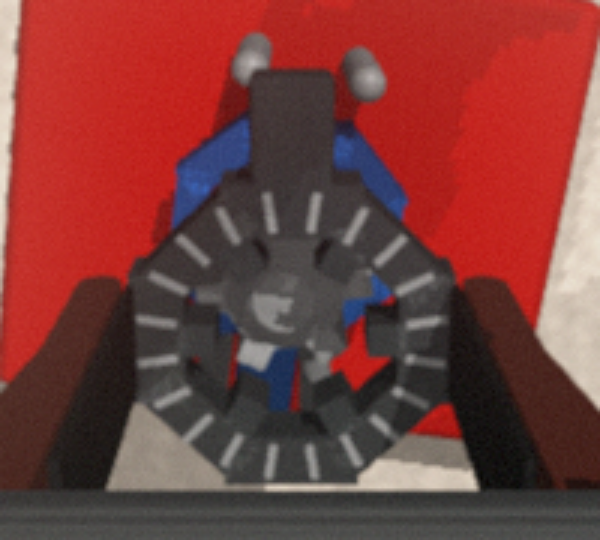

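The crop shows the hub centred behind the bore at about (285,305), with parallax as predicted. Now down to light contact.

>>> drive_tool(
  motion=[
    [[0,-0.4,5],[0,0,0],-1],
    [[0,0,4],[0,0,0],-1],
    [[0,0,2],[0,0,0],-1],
    [[0,0,1],[0,0,0],-1],
    [[0,0,0.5],[0,0,0],-1],
    [[0,0,0.5],[0,0,0],-1],
    [[0,0,0],[0,0,0],-1],
    [[0,0,0],[0,0,0],-1],
  ],
)

```text
time_s: 10.57
position: [599.0, -35.1, 60.5]
eef_rot: [0.648, 0.761, -0.0, -0.0]
force: [-4.3, 0.9, 9.6]
width: 54.6
finger_force: 30.0
```

>>> drive_tool(
  motion=[
    [[0,0,0],[0,0,-0.03],-1],
    [[0,0,0.2],[0,0,-0.03],-1],
    [[0,0,0.2],[0,0,-0.03],-1],
    [[0,0,0.5],[0,0,0],-1],
    [[0,0,0],[0,0,0],-1],
    [[0,0,0],[0,0,0],-1],
  ],
)

```text
time_s: 11.07
position: [600.0, -35.0, 60.4]
eef_rot: [0.613, 0.79, 0.001, 0.001]
force: [-3.5, 0.2, 11.9]
width: 54.6
finger_force: 30.0
```

>>> drive_tool(
  motion=[
    [[0,0,0],[0,0,-0.03],-1],
    [[0,0,0.1],[0,0,-0.03],-1],
    [[0,0,0.1],[0,0,-0.03],-1],
    [[0,0,0],[0,0,0],-1],
    [[0,0,0],[0,0,0],-1],
  ],
)

```text
time_s: 11.48
position: [600.5, -34.8, 60.4]
eef_rot: [0.577, 0.817, 0.001, 0.001]
force: [-2.9, 1.3, 12.5]
width: 54.0
finger_force: 30.0
```

```bash
python3 -c "
from h import *
st()"
```

```text
11.4833 [600.5 -34.8  60.4] [0.5772 0.8166 0.0009 0.001 ] [-2.9  1.3 12.5] [0.13 0.68 0.02] 54.03577213377791 30.007946491241455 [ 0.02  0.52 -0.06  1.79  0.04  0.83  0.28]
```

I overlooked that the teeth mesh between the ribs, so mesh should come near 14.5° + 30° = 44.5°. Turning on.

>>> drive_tool(
  motion=[
    [[0.2,-0.7,-0.3],[0,0,-0.06],-1],
    [[0,0,0],[0,0,-0.06],-1],
    [[0,0,0],[0,0,-0.06],-1],
    [[0,0,0],[0,0,-0.06],-1],
    [[0,0,0],[0,0,-0.06],-1],
    [[0,0,0],[0,0,-0.05],-1],
    [[0,0,0.2],[0,0,-0.03],-1],
    [[0,0,0.3],[0,0,-0.03],-1],
    [[0,0,0.3],[0,0,-0.02],-1],
    [[0,0,0],[0,0,0],-1],
    [[0,0,0],[0,0,0],-1],
    [[0,0,0],[0,0,0],-1],
  ],
)

```text
time_s: 12.48
position: [598.3, -35.1, 57.8]
eef_rot: [0.39, 0.921, -0.0, -0.0]
force: [-0.1, -0.0, -1.1]
width: 54.1
finger_force: 30.0
```

The plate dropped at 44.1° with force near 0: meshed. I'll go a bit deeper (still above the pins), then turn plate and hub back clockwise.

>>> drive_tool(
  motion=[
    [[0,0,2],[0,0,0],-1],
    [[0,0,2],[0,0,0],-1],
    [[0,0,1.5],[0,0,0],-1],
    [[0,0,0],[0,0,0],-1],
    [[0,0,0],[0,0,0.06],-1],
    [[0,0,0],[0,0,0.06],-1],
    [[0,0,0],[0,0,0.06],-1],
    [[0,0,0],[0,0,0.06],-1],
    [[0,0,0],[0,0,0.06],-1],
    [[0,0,0],[0,0,0.06],-1],
    [[0,0,0],[0,0,0.06],-1],
    [[0,0,0],[0,0,0.06],-1],
    [[0,0,0],[0,0,0.06],-1],
    [[0,0,0],[0,0,0.06],-1],
    [[0,0,0],[0,0,0.06],-1],
    [[0,0,0],[0,0,0.06],-1],
    [[0,0,0],[0,0,0.029],-1],
    [[0,0,0],[0,0,0],-1],
    [[0,0,0],[0,0,0],-1],
    [[0,0,0],[0,0,0],-1],
  ],
)

```text
time_s: 14.15
position: [598.7, -35.0, 52.5]
eef_rot: [0.699, 0.715, 0.0, 0.0]
force: [0.7, 0.1, -3.9]
width: 53.8
finger_force: 30.0
```

```bash
python3 - <<'E'
from h import *
st()
p=read_camera('wrist')
cv2.imwrite('pics/w5.png',cv2.resize(p['color'][180:360,220:420][...,::-1],None,fx=3,fy=3))
E
```

```text
14.15 [598.7 -35.   52.5] [0.6991 0.715  0.     0.    ] [ 0.7  0.1 -3.9] [-0.06 -0.32  0.03] 53.84839634045306 30.000539124011993 [-0.04  0.53  0.02  1.8  -0.02  0.82  0.01]
```

View pics/w5.png

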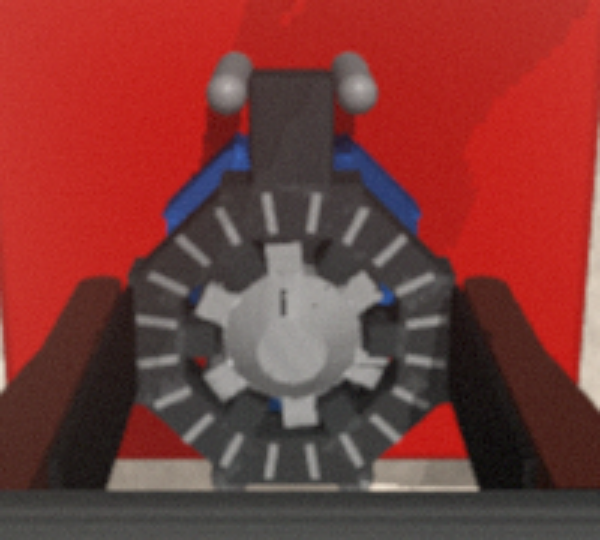

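The crop shows the plate meshed on the hub at (290,340), with the tab (290,130) between the short pins at (232,85) and (355,85). Going down.

>>> drive_tool(
  motion=[
    [[0,0,3],[0,0,0],-1],
    [[0,0,3],[0,0,0],-1],
    [[0,0,3],[0,0,0],-1],
    [[0,0,3],[0,0,0],-1],
    [[0,0,3],[0,0,0],-1],
    [[0,0,3],[0,0,0],-1],
    [[0,0,2],[0,0,0],-1],
    [[0,0,2],[0,0,0],-1],
    [[0,0,1],[0,0,0],-1],
    [[0,0,1],[0,0,0],-1],
    [[0,0,0],[0,0,0],-1],
    [[0,0,0],[0,0,0],-1],
  ],
)

```text
time_s: 15.2
position: [598.6, -35.1, 28.4]
eef_rot: [0.7, 0.715, 0.0, 0.0]
force: [2.2, -0.7, -1.7]
width: 54.0
finger_force: 30.0
```

>>> drive_tool(
  motion=[
    [[0,0,1],[0,0,0],-1],
    [[0,0,1],[0,0,0],-1],
    [[0,0,0.7],[0,0,0],-1],
    [[0,0,0.7],[0,0,0],-1],
    [[0,0,0.5],[0,0,0],-1],
    [[0,0,0],[0,0,0],-1],
    [[0,0,0],[0,0,0],-1],
    [[0,0,0],[0,0,0],-1],
  ],
)

```text
time_s: 15.87
position: [598.7, -35.1, 24.7]
eef_rot: [0.7, 0.714, 0.0, 0.0]
force: [0.6, -0.3, 1.6]
width: 54.1
finger_force: 30.0
```

>>> drive_tool(
  motion=[
    [[0,0,0.5],[0,0,0],-1],
    [[0,0,0.4],[0,0,0],-1],
    [[0,0,0],[0,0,0],-1],
    [[0,0,0],[0,0,0],-1],
  ],
)

```text
time_s: 16.2
position: [598.7, -35.1, 24.6]
eef_rot: [0.7, 0.714, 0.0, 0.0]
force: [-3.2, -0.1, 9.1]
width: 54.8
finger_force: 30.0
```

Seated: bottom at the expected height and a firm 9 N. Releasing, rising, and moving to the separator.

>>> drive_tool(
  motion=[
    [[0,0,0],[0,0,0],1],
    [[0,0,0],[0,0,0],1],
    [[0,0,0],[0,0,0],1],
    [[0,0,0],[0,0,0],1],
    [[0,0,0],[0,0,0],1],
    [[0,0,-10],[0,0,0],1],
    [[0,0,-30],[0,0,0],1],
    [[0,0,-40],[0,0,0],1],
    [[0,0,-40],[0,0,0],1],
    [[34,-12,0],[0,0,0],1],
    [[34,-12,0],[0,0,0],1],
    [[34,-12,0],[0,0,0],1],
    [[34,-12,0],[0,0,0],1],
    [[34,-12,0],[0,0,0],1],
    [[34,-12,0],[0,0,0],1],
    [[34,-12,0],[0,0,0],1],
    [[34,-12,0],[0,0,0],1],
    [[0,0,0],[0,0,0],1],
    [[0,0,0],[0,0,0],1],
    [[0,0,0],[0,0,0],1],
  ],
)

```text
time_s: 17.87
position: [497.2, 234.2, 144.2]
eef_rot: [0.7, 0.715, 0.0, 0.0]
force: [0.7, -0.8, -0.6]
width: 88.1
finger_force: 0.0
```

```bash
python3 - <<'E'
from h import *
p=read_camera('wrist'); st(); find(p,['separator_mid','separator_tab'])
for z in (5,10): fitplate(p,(497,263),z,blue,166)
p=read_camera('scene'); find(p,['grinder_mid','grinder_tab'],dict(grinder_mid=45,grinder_tab=45))
p=read_camera('side'); find(p,['grinder_mid','grinder_tab'],dict(grinder_mid=45,grinder_tab=45))
E
```

```text
17.9167 [497.5 233.4 144.1] [ 7.002e-01  7.140e-01 -1.000e-04  4.000e-04] [ 0.3 -0.6 -0.5] [-0.02  0.02 -0.03] 87.8441066753938 0.0 [-0.47  0.34 -0.07  1.84  0.03  0.96 -0.54]
separator_mid 0.89 [314. 191.] [493.4 266.9   5. ]
separator_tab 0.82 [306. 237.] [486. 221.   5.]
separator_tab 0.62 [314. 189.] [493.4 269.2   5. ]
fit 0.92 centre 495.25 264.75 ang 169.0 maskarea 0.0757
fit 0.9 centre 495.25 265.5 ang 169.0 maskarea 0.073411115
grinder_mid 0.67 [300. 261.] [603.5 -34.4  45. ]
grinder_tab 0.87 [320. 269.] [603.7  10.4  45. ]
grinder_mid 0.56 [305. 229.] [601.6 -42.1  45. ]
grinder_mid 0.51 [343. 395.] [489.7 283.7  45. ]
```

>>> drive_tool(
  motion=[
    [[16,-0.9,0],[0,0,0.071],1],
    [[16,-4.5,0],[0,0,0.071],1],
    [[0,0,25],[0,0,0.071],1],
    [[0,0,30],[0,0,0],1],
    [[0,0,30],[0,0,0],1],
    [[0,0,25],[0,0,0],1],
    [[0,0,14],[0,0,0],1],
    [[0,0,0],[0,0,0],1],
    [[0,0,0],[0,0,0],1],
    [[0,0,0],[0,0,0],1],
    [[0,0,0],[0,0,0],1],
  ],
)

```text
time_s: 19.23
position: [492.9, 267.6, 21.2]
eef_rot: [0.772, 0.636, 0.001, 0.0]
force: [-0.9, 0.4, 0.5]
width: 87.8
finger_force: 0.0
```

```bash
python3 - <<'E'
from h import *
p=read_camera('wrist'); st()
fitplate(p,(495,264),5,blue,169)
E
```

```text
19.2833 [492.9 267.5  21.2] [7.717e-01 6.360e-01 1.200e-03 2.000e-04] [-0.3 -0.2 -0.8] [0.04 0.02 0.01] 87.88136566164816 0.0 [-0.55  0.52 -0.04  1.91  0.03  0.71 -0.8 ]
fit 0.94 centre 495.25 264.25 ang 169.0 maskarea 0.0855
```

>>> drive_tool(
  motion=[
    [[-2.5,2.8,8],[0,0,0],1],
    [[0,0,10],[0,0,0],1],
    [[0,0,8],[0,0,0],1],
    [[0,0,5],[0,0,0],1],
    [[0,0,3],[0,0,0],1],
    [[0,0,1.5],[0,0,0],1],
    [[0,0,1],[0,0,0],1],
    [[0,0,0],[0,0,0],1],
    [[0,0,0],[0,0,0],1],
    [[0,0,0],[0,0,0],-1],
    [[0,0,0],[0,0,0],-1],
    [[0,0,0],[0,0,0],-1],
    [[0,0,0],[0,0,0],-1],
    [[0,0,0],[0,0,0],-1],
    [[0,0,0],[0,0,0],-1],
    [[0,0,0],[0,0,0],-1],
    [[0,0,0],[0,0,0],-1],
  ],
)

```text
time_s: 20.7
position: [494.3, 264.1, -16.7]
eef_rot: [0.772, 0.636, 0.0, 0.0]
force: [-1.1, 0.1, 1.2]
width: 55.1
finger_force: 30.0
```

>>> drive_tool(
  motion=[
    [[0,0,-15],[0,0,0],-1],
    [[0,0,-30],[0,0,0],-1],
    [[0,0,-35],[0,0,0],-1],
    [[0,0,-35],[0,0,0],-1],
    [[0,0,-10],[0,0,0],-1],
    [[-31,15.8,0],[0,0,0],-1],
    [[-31,15.8,0],[0,0,0],-1],
    [[-31,15.8,0],[0,0,0],-1],
    [[-31,15.8,0],[0,0,0],-1],
    [[-31,15.8,0],[0,0,0],-1],
    [[-31,15.8,0],[0,0,0],-1],
    [[-31,15.8,0],[0,0,0],-1],
    [[-31,15.8,0],[0,0,0],-1],
    [[-31,15.8,0],[0,0,0],-1],
    [[-31,15.8,0],[0,0,0],-1],
    [[-31,15.8,0],[0,0,-0.085],-1],
    [[0,0,0],[0,0,-0.085],-1],
    [[0,0,0],[0,0,-0.085],-1],
    [[0,0,0],[0,0,0],-1],
    [[0,0,0],[0,0,0],-1],
  ],
)

```text
time_s: 22.37
position: [599.4, -103.8, 107.7]
eef_rot: [0.685, 0.728, -0.0, -0.0]
force: [-0.1, -0.1, -0.3]
width: 55.2
finger_force: 30.0
```

```bash
python3 - <<'E'
from h import *
import time
for _ in range(4): p=read_camera('wrist')
st(); s=monitor.sense(); find(p,['hub_top','grinder_mid','grinder_tab','tall_pins'],dict(Z,grinder_mid=45,grinder_tab=45))
g=rect(p,(599.3,-34.6),79,12,10).min(2); print(g.shape)
i=cv2.cvtColor(rect(p,(599.3,-34.6),76,30,8),cv2.COLOR_RGB2GRAY).astype(float)
bst=[]
for cx in range(-3,4):
  for cy in range(-3,4):
    v=np.array([[i[int(240-cy*4-r*8*np.sin(np.radians(a+60*k+d))),int(240+cx*4+r*8*np.cos(np.radians(a+60*k+d)))] for k in range(6) for d in(-6,0,6) for r in(13.5,15,16.5)] for a in range(60)]).mean(1)
    bst.append((v.max()-v.min(),v.argmax(),599.3+cx/2,-34.6+cy/2))
print(sorted(bst)[::-1][:6])
# bore centre of held separator
z=s['position'][2]; c0=np.array(proj(p,[*s['position'][:2],z+21.7])); m=(blue(p['color'])==0).astype('uint8')
x,y=int(c0[0]),int(c0[1]); n,l,stt,cen=cv2.connectedComponentsWithStats(m[y-45:y+45,x-55:x+55],connectivity=4); k=l[45,55]; c=cen[k]+[x-55,y-45]; print(stt[k],np.round(ray(p,c,z+21.7),1))
E
```

```text
22.5667 [ 599.8 -103.3  108.2] [ 0.6847  0.7288  0.     -0.    ] [-0.3  0.4 -0.5] [-0.01  0.02 -0.02] 55.23203805118822 29.999985694885254 [ 0.09  0.47  0.01  1.73 -0.    0.94  0.16]
hub_top 0.77 [322. 156.] [598.2 -35.8  76. ]
grinder_mid 0.54 [320. 211.] [599.9 -75.8  45. ]
grinder_tab 0.57 [322.  84.] [596.   11.3  45. ]
tall_pins 0.68 [318. 212.] [598.4 -73.7  62. ]
(240, 240)
[(np.float64(106.09259259259258), np.int64(35), 598.3, -35.6), (np.float64(105.64814814814815), np.int64(36), 598.3, -35.1), (np.float64(105.53703703703702), np.int64(38), 598.8, -35.6), (np.float64(104.85185185185185), np.int64(36), 598.8, -35.1), (np.float64(102.4814814814815), np.int64(37), 598.3, -36.1), (np.float64(101.55555555555556), np.int64(37), 598.8, -36.1)]
[  19   12   72   65 2658] [ 599.6 -100.9  129.9]
```

>>> drive_tool(
  motion=[
    [[22,1,0],[0,0,0],-1],
    [[22,1,0],[0,0,0],-1],
    [[23,1.1,0],[0,0,0],-1],
    [[0,0,12],[0,0,0],-1],
    [[0,0,12],[0,0,0],-1],
    [[0,0,8],[0,0,0],-1],
    [[0,0,5],[0,0,0],-1],
    [[0,0,0],[0,0,0],-1],
    [[0,0,0],[0,0,0],-1],
    [[0,0,0],[0,0,0],-1],
    [[0,0,0],[0,0,0],-1],
    [[0,0,0],[0,0,0],-1],
  ],
)

```text
time_s: 23.77
position: [599.0, -37.1, 71.7]
eef_rot: [0.685, 0.729, 0.0, 0.0]
force: [0.8, -0.8, -0.5]
width: 55.4
finger_force: 30.0
```

>>> drive_tool(
  motion=[
    [[0.9,-0.3,4],[0,0,0],-1],
    [[0,0,4],[0,0,0],-1],
    [[0,0,2],[0,0,0],-1],
    [[0,0,1],[0,0,0],-1],
    [[0,0,1],[0,0,0],-1],
    [[0,0,0.5],[0,0,0],-1],
    [[0,0,0.5],[0,0,0],-1],
    [[0,0,0],[0,0,0],-1],
    [[0,0,0],[0,0,0],-1],
  ],
)

```text
time_s: 24.52
position: [598.4, -36.0, 58.3]
eef_rot: [0.685, 0.729, 0.0, 0.0]
force: [-0.1, -0.4, -0.5]
width: 55.2
finger_force: 30.0
```

>>> drive_tool(
  motion=[
    [[0,0,0.5],[0,0,-0.02],-1],
    [[0,0,0.5],[0,0,-0.02],-1],
    [[0,0,0.5],[0,0,0],-1],
    [[0,0,0.5],[0,0,0],-1],
    [[0,0,0.5],[0,0,0],-1],
    [[0,0,0.5],[0,0,0],-1],
    [[0,0,0],[0,0,0],-1],
    [[0,0,0],[0,0,0],-1],
  ],
)

```text
time_s: 25.18
position: [598.3, -35.9, 55.2]
eef_rot: [0.67, 0.743, -0.0, 0.0]
force: [-0.2, -0.2, -1.2]
width: 55.1
finger_force: 30.0
```

Meshed freely (bottom at 72 mm, no force). Turning back to 1.2° and lowering.

>>> drive_tool(
  motion=[
    [[0,0,0],[0,0,0.041],-1],
    [[0,0,0],[0,0,0.041],-1],
    [[0,0,0],[0,0,0],-1],
    [[0,0,2],[0,0,0],-1],
    [[0,0,3],[0,0,0],-1],
    [[0,0,3],[0,0,0],-1],
    [[0,0,2],[0,0,0],-1],
    [[0,0,0],[0,0,0],-1],
    [[0,0,0],[0,0,0],-1],
  ],
)

```text
time_s: 25.93
position: [598.6, -36.5, 45.0]
eef_rot: [0.7, 0.714, 0.0, 0.0]
force: [4.2, -3.9, -2.0]
width: 55.5
finger_force: 30.0
```

>>> drive_tool(
  motion=[
    [[-0.3,0.3,1],[0,0,0],-1],
    [[0,0,1.5],[0,0,0],-1],
    [[0,0,1.5],[0,0,0],-1],
    [[0,0,1.5],[0,0,0],-1],
    [[0,0,1.5],[0,0,0],-1],
    [[0,0,1],[0,0,0],-1],
    [[0,0,1],[0,0,0],-1],
    [[0,0,0],[0,0,0],-1],
    [[0,0,0],[0,0,0],-1],
  ],
)

```text
time_s: 26.68
position: [598.6, -36.4, 36.1]
eef_rot: [0.7, 0.714, -0.0, 0.0]
force: [1.7, -4.3, 1.8]
width: 54.9
finger_force: 30.0
```

Tab is past the pin tops. About 2.8 mm is left.

>>> drive_tool(
  motion=[
    [[-0.4,0,0.8],[0,0,0],-1],
    [[0,0,0.8],[0,0,0],-1],
    [[0,0,0.6],[0,0,0],-1],
    [[0,0,0.6],[0,0,0],-1],
    [[0,0,0.5],[0,0,0],-1],
    [[0,0,0],[0,0,0],-1],
    [[0,0,0],[0,0,0],-1],
    [[0,0,0],[0,0,0],-1],
  ],
)

```text
time_s: 27.35
position: [598.7, -36.5, 33.3]
eef_rot: [0.7, 0.714, 0.0, 0.0]
force: [0.4, -2.9, 6.2]
width: 55.5
finger_force: 30.0
```

>>> drive_tool(
  motion=[
    [[0,0,0.5],[0,0,0],-1],
    [[0,0,0.4],[0,0,0],-1],
    [[0,0,0],[0,0,0],-1],
    [[0,0,0],[0,0,0],-1],
  ],
)

```text
time_s: 27.68
position: [598.7, -36.5, 33.2]
eef_rot: [0.7, 0.715, 0.0, 0.0]
force: [-2.1, -3.3, 13.4]
width: 55.0
finger_force: 30.0
```

Firm at the expected height. Releasing, rising and backing off so the camera can check.

>>> drive_tool(
  motion=[
    [[0,0,-0.5],[0,0,0],-1],
    [[0,0,0],[0,0,0],1],
    [[0,0,0],[0,0,0],1],
    [[0,0,0],[0,0,0],1],
    [[0,0,0],[0,0,0],1],
    [[0,0,0],[0,0,0],1],
    [[0,0,0],[0,0,0],1],
    [[0,0,-10],[0,0,0],1],
    [[0,0,-25],[0,0,0],1],
    [[0,0,-30],[0,0,0],1],
    [[0,0,-30],[0,0,0],1],
    [[-30,0,0],[0,0,0],1],
    [[-35,0,0],[0,0,0],1],
    [[0,0,0],[0,0,0],1],
    [[0,0,0],[0,0,0],1],
    [[0,0,0],[0,0,0],1],
    [[0,0,0],[0,0,0],1],
  ],
)

```text
time_s: 29.1
position: [600.0, -100.2, 127.7]
eef_rot: [0.699, 0.715, 0.0, -0.0]
force: [-0.1, 0.3, 0.2]
width: 87.5
finger_force: 0.0
```

```bash
python3 - <<'E'
from h import *
for _ in range(3): p=read_camera('wrist')
st()
for z in (45,50,55,60,65,70): fitplate(p,(599,-36),z,blue,181,da=8)
for c in('scene','side'):
    q=read_camera(c); find(q,['separator_mid','separator_tab'],dict(separator_mid=55,separator_tab=55))
E
```

```text
29.25 [ 600.  -100.3  127.5] [ 6.990e-01  7.151e-01  1.000e-04 -3.000e-04] [-0.2 -0.1  0.9] [0.03 0.01 0.09] 88.08380781121122 0.0 [ 0.07  0.45  0.02  1.72 -0.01  0.98  0.12]
fit 0.75 centre 598.75 -35.75 ang 182.0 maskarea 0.063194446
fit 0.77 centre 598.5 -35.5 ang 182.0 maskarea 0.060877778
fit 0.79 centre 598.5 -35.5 ang 182.0 maskarea 0.05861111
fit 0.77 centre 598.5 -35.75 ang 182.0 maskarea 0.056319445
fit 0.75 centre 598.5 -35.75 ang 182.0 maskarea 0.05418611
fit 0.73 centre 598.25 -35.75 ang 182.0 maskarea 0.051938888
separator_mid 0.56 [299. 257.] [602.2 -35.9  55. ]
separator_tab 0.71 [282. 250.] [600.2 -73.9  55. ]
separator_mid 0.63 [305. 225.] [601.  -41.2  55. ]
separator_tab 0.88 [306. 213.] [604.  -77.1  55. ]
```

The separator reads centred on the hub at 182°, with its size fitting the home height. Handing in.

```bash
python3 -c "
from h import *
print(ticket.hand_in())"
```

```text
the job is handed in; nothing more can be done
None
```

I fitted the grinding plate and then the separator home on the hub, tabs between their pins. I let go of both, never pressed above about 14 N, and handed the job in at about 29 s; no verdict came back.

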